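# Stow the galley stack in its trays

## Task

Stow the galley for sea: take the stack on the chopping board apart and put every container in the tray of its own colour, blue box, yellow box, red jar and green jar, each standing upright and flat on the tray's floor inside the rim. Keep the containers upright and set them down rather than dropping them, and leave the amber oil bottle where it stands.

Things in the scene. Friction and masses are not known exactly. Their poses are not given: they have to be found in the camera images.
- blue_box_center (a point): Blue lunch box: white rectangular body with a flat blue snap lid, 140 mm long (own y) x 64 mm wide (own x) x 55 mm high, straight sides, vertical z. It is the lowest of the stack and stands on a 12 mm thick chopping board; the yellow box rests on it. The point is its centre, 27.5 mm above its underside.
- yellow_box_center (a point): Yellow lunch box: white rectangular body with a flat yellow snap lid, 104 mm long (own y) x 58 mm wide (own x) x 55 mm high, straight sides, vertical z. It lies lengthwise on the blue box and carries the two jars. The point is its centre, 27.5 mm above its underside.
- red_jar_center (a point): Spice jar: upright glass cylinder, 44 mm in diameter, 60 mm high, with a flat red screw lid (top 16 mm). It starts on the yellow box's lid beside the other jar, centres about 53 mm apart along the yellow box's length; which jar is at which end varies. The point is its centre, 30 mm above its underside; z is its axis.
- green_jar_center (a point): Spice jar: upright glass cylinder, 44 mm in diameter, 60 mm high, with a flat green screw lid (top 16 mm). It starts on the yellow box's lid beside the other jar, centres about 53 mm apart along the yellow box's length; which jar is at which end varies. The point is its centre, 30 mm above its underside; z is its axis.
- blue_tray_floor (a point): Shallow rectangular blue tray, stuck to the worktop: inside 160 mm long (own y) x 84 mm wide (own x), 4 mm thick rim standing 12 mm above the worktop, flat floor 4 mm above the worktop. The point is the centre of that floor. The trays swap places and are turned a little from start to start.
- yellow_tray_floor (a point): Shallow rectangular yellow tray, stuck to the worktop: inside 124 mm long (own y) x 78 mm wide (own x), 4 mm thick rim standing 12 mm above the worktop, flat floor 4 mm above the worktop. The point is the centre of that floor. The trays swap places and are turned a little from start to start.
- red_tray_floor (a point): Shallow round red tray, stuck to the worktop: inside diameter 64 mm, outside 72 mm, 4 mm thick rim standing 12 mm above the worktop, flat floor 4 mm above the worktop. The point is the centre of that floor. The trays swap places from start to start.
- green_tray_floor (a point): Shallow round green tray, stuck to the worktop: inside diameter 64 mm, outside 72 mm, 4 mm thick rim standing 12 mm above the worktop, flat floor 4 mm above the worktop. The point is the centre of that floor. The trays swap places from start to start.
- oil_bottle_center (a point): Amber glass oil bottle with a black cap, 52 mm in diameter, 170 mm tall, standing loose beyond the stack; not to be disturbed. The point is its centre, 85 mm above its underside.

How it is judged:
By the outcome, as a careful person would: the job done as asked, in the order asked, and still so for the second after the job is handed in, with the robot touching nothing.
It also fails if it takes over 120 s, if anything falls off the work surface, if the arm or the gripper's body presses on something with over 40 N, if the wrist force passes 120 N, or if a joint passes its speed limit or range.

## Robot

A 7-joint arm with a two-finger parallel gripper is mounted at the origin on the work surface. World frame = base frame: x ahead of the robot, y to its left, z up, the work surface at z = 0. Lengths are in m, angles in degrees, forces in N, time in s.
With the tool pointing down it reaches from about 0.4 to 0.875 m from the base axis. Payload 6.5 kg.
Tool frame: the origin (TCP) lies at the very end of the fingers, on their centre line; the grasp point (between the pads) lies env.grip_point_offset behind it (env.grip_point_offset is the distance from the TCP to the grasp point, in m); z points along the fingers, y is the line along which they close (so a half turn about z gives the same grasp; the last joint's range is limited). The gripper opens to 85 mm and grips with 20 to 120 N. Pads are 22 mm wide; open, the fingers measure 114 mm over their backs; the gripper's body (76 mm by 85 mm) begins 54 mm behind the grasp point. The pads swing forward as they close: fully open they stand 13 mm farther back than shut.
Start: joints at [63.243, 30.733, -0.252, 88.115, 0.149, 61.152, -4.079], TCP at [0.254, -0.598, 0.231] pointing down, gripper open.
Joint ranges: [-154.64, 154.64], [-21.42, 123.67], [-72.66, 72.17], [13.99, 137.28], [-74.86, 254.86], [10.95, 109.41], [-158.01, 158.01]. Speed limits (degrees/s): [136.94, 136.94, 180, 180, 180, 180, 180].

## Interface

Orientations are given as a 3x3 rotation matrix whose columns are the frame's x, y, z axes.
In Python, from station import monitor, capture, camera_params, env gives the robot as it stands.
- The arm moves only by the tool jog_arm, never from a script. Its argument "deltas" is a list of rows, each a list of 6 numbers: the shift along the tool's x, y, z in cm, then the turn, a rotation vector about the tool's x, y, z in degrees. A call has 1 to 5 rows; each row shifts and turns the commanded pose from where the row before left it, along the tool's axes as they then stand; what a row does not reach is not made up. A row lasts 1/10 s, in which the tool goes at most 50 mm and 8.59 degrees, less where a joint would pass 70% of its speed; a pose out of reach is approached as far as the arm can. A call with a gripper value outside its range is refused whole. "hand" is the opening, from 0 (shut) to 1 (fully open), set as the call begins (left out, the last holds). The fingers move at their own pace and stop on an object; "newtons" is the grip in N (left out, the last holds). Time passes only in rows, so rows that do not move let the fingers close. It gives the time, the measured TCP pose, the force, the opening and the grip force at its end, in the units of the state.
- monitor.state(): the state, without advancing time (a new reading comes with each control period).
- capture(name): name is "scene" or "top" or "wrist"; returns the picture (480x640x3 uint8, red, green, blue); there is no depth.
- camera_params(name): a dict with "mtx" (3x3 intrinsics, pixels), "rvec" (rotation vector, rad) and "tvec" (3), from world to camera coordinates, as OpenCV has them; the wrist camera has in their place "T_tool_cam" (4x4, takes a point from camera to tool coordinates, whose origin is the TCP and whose axes are the flange's). Camera axes: x right, y down, z forward; pixel columns grow to the right and rows downward; lengths in m; the calibration is good to about 2 mm. A picture is of the moment at which its call begins: read the wrist's pose just before it. camera_params takes no time and is no camera call.
- env.job_done(): hands the job in; it is judged then, once.
The state is a dict: "t": time; "joint_positions": joint angles; "qd": joint speeds; "joint_torque": joint torques, N m; "tool_pos": TCP position; "tool_rot": TCP orientation; "force": force on the tool from outside, world axes, zero at the start; "torque": the same for the moment, N m; "width": opening from 0.0 (shut) to 1.0 (fully open); "grasp_force": force on a finger pad.
Only numpy, scipy, OpenCV 4.12 (cv2) and the standard library are available. Lean on these libraries where they do the work, as an engineer would, in place of code of your own. Each camera call takes 0.05 s, during which the arm holds its last target. There are 200 camera calls.

## Working session

There is one attempt and no reset: what is moved stays moved. The work goes in short steps, Python scripts to look and compute and a tool call to move; the robot and the scene stay as the last step left them, time stands still between calls to the robot, and variables do not carry over. Pictures are saved under pics/ and viewed, at most 15 in all, crops included, and the job is handed in when it is done.

Besides the shell and the picture viewer there is one more tool, called in YAML: its name, and indented under it one key for each argument. jog_arm: Moves the arm, as the interface text tells. Its arguments: {"type":"object","properties":{"deltas":{"type":"array","items":{"type":"array","items":{"type":"number"}}},"hand":{"type":"number"},"newtons":{"type":"number"}},"required":["deltas"]}

```bash
mkdir -p pics; ls; python3 - <<'E'
from station import monitor,capture,camera_params,env
import cv2,numpy as np
np.set_printoptions(precision=4,suppress=True)
s=monitor.state()
for n in ("scene","top"):
    im=capture(n); cv2.imwrite(f"pics/{n}0.png",im[...,::-1]); print(n,camera_params(n))
print(camera_params("wrist"),env.grip_point_offset)
for k in s: print(k,np.array(s[k]))
E
```

```text
pics
scene {'mtx': array([[496.8529,   0.    , 320.7819],
       [  0.    , 496.8529, 228.3459],
       [  0.    ,   0.    ,   1.    ]]), 'rvec': array([ 1.8899,  1.9954, -0.5279]), 'tvec': array([ 0.0116, -0.453 ,  1.3782])}
top {'mtx': array([[610.394 ,   0.    , 329.9002],
       [  0.    , 610.394 , 244.4364],
       [  0.    ,   0.    ,   1.    ]]), 'rvec': array([ 2.1742, -2.1372,  0.1138]), 'tvec': array([0.0108, 0.6153, 1.4206])}
{'mtx': array([[379.4422,   0.    , 322.0008],
       [  0.    , 379.4422, 238.8886],
       [  0.    ,   0.    ,   1.    ]]), 'T_tool_cam': array([[ 0.0002, -0.9633, -0.2684,  0.0678],
       [ 1.    ,  0.0002, -0.0002, -0.0011],
       [ 0.0002, -0.2684,  0.9633, -0.1429],
       [ 0.    ,  0.    ,  0.    ,  1.    ]])} 0.0187
t 0.0
joint_positions [63.2436 30.7806 -0.2558 88.1719  0.1473 61.1502 -4.0784]
qd [ 0.0176 -0.0205 -0.0242 -0.0537  0.0098 -0.0544  0.0128]
joint_torque [ -0.0005 -58.3407   1.0483 -25.9103   0.0123   0.0094  -0.    ]
tool_pos [ 0.2533 -0.5979  0.2304]
tool_rot [[ 0.9207  0.3902 -0.0008]
 [ 0.3902 -0.9207  0.0016]
 [-0.0001 -0.0018 -1.    ]]
force [0.4948 0.4249 0.1412]
torque [0.0156 0.0601 0.0165]
grasp_force 0.0
width 0.9985906011261896
```

View pics/top0.png

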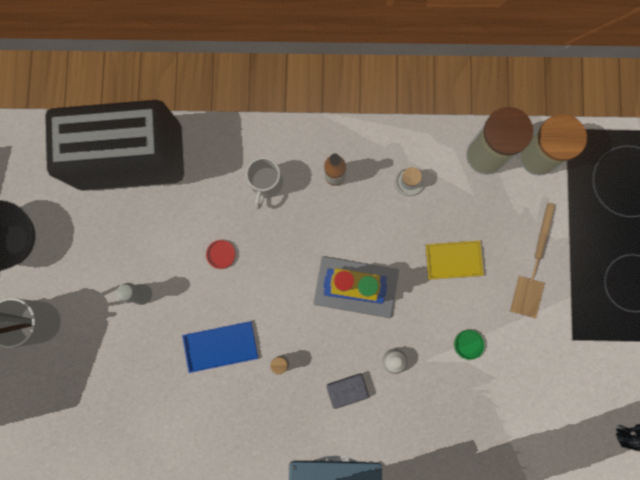

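View pics/scene0.png

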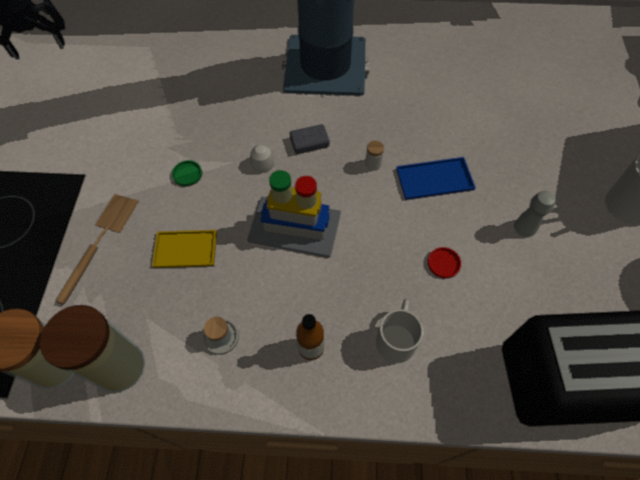

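The top view shows the trays at red (221,254), yellow (455,260), blue (221,346) and green (469,344). The stack is at about (357,285), with the red jar at (344,281) and the green at (369,286). The oil bottle is at about (335,170).

```bash
cat > h.py <<'E'
from station import monitor,capture,camera_params,env
import cv2,numpy as np
np.set_printoptions(precision=4,suppress=True)
def cam(n,s=None):
    p=camera_params(n)
    if n=="wrist":
        T=np.eye(4);T[:3,:3]=s["tool_rot"];T[:3,3]=s["tool_pos"];T=T@p["T_tool_cam"];return p["mtx"],T[:3,:3],T[:3,3]
    R=cv2.Rodrigues(p["rvec"])[0];return p["mtx"],R.T,-R.T@p["tvec"]
def toplane(c,uv,z):
    K,R,o=c;uv=np.atleast_2d(uv).astype(float)
    d=(R@np.linalg.inv(K)@np.c_[uv,np.ones(len(uv))].T).T
    return o[:2]+d[:,:2]*((z-o[2])/d[:,2])[:,None]
H={"red":(0,6),"yellow":(22,32),"green":(50,85),"blue":(100,125)}
def mask(im,col):
    h=cv2.cvtColor(im,cv2.COLOR_RGB2HSV);lo,hi=H[col]
    m=cv2.inRange(h,(lo,140,60),(hi,255,255))
    if col=="red": m|=cv2.inRange(h,(174,140,60),(180,255,255))
    return m
def blobs(im,col,amin=60):
    cs,_=cv2.findContours(mask(im,col),cv2.RETR_EXTERNAL,cv2.CHAIN_APPROX_NONE)
    return [c[:,0,:] for c in sorted(cs,key=cv2.contourArea,reverse=True) if cv2.contourArea(c)>amin]
def rect(P):
    (c,wh,a)=cv2.minAreaRect((P*1000).astype(np.float32)) 
    w,h=wh
    if w<h: a+=90; w,h=h,w
    return np.array(c)/1000,(w,h),(a+90)%180-90   # centre, sizes mm, long-axis angle
def yaw(s): R=np.array(s["tool_rot"]);return np.degrees(np.arctan2(R[1,1],R[0,1]))
E
python3 - <<'E'
from h import *
im=capture("top");c=cam("top");print("cam",c[2])
for col in H:
    for b in blobs(im,col):
        print(col,b.mean(0),cv2.contourArea(b),[ (z,)+rect(toplane(c,b,z)) for z in (.012,.067,.122,.182)])
for uv in((335,160),(334,181)): print("bottle",toplane(c,uv,.17),toplane(c,uv,0))
cc=[(324,257),(398,266),(392,317),(315,306)];print("board",rect(toplane(c,cc,.012)))
E
```

```text
cam [0.4452 0.0032 1.4828]
red [220.9114 254.4051] 500.5 [(0.012, array([0.5903, 0.283 ]), (63.749385833740234, 58.38814163208008), 2.0723440647125244), (0.067, array([0.5848, 0.2726]), (61.36542892456055, 56.2047119140625), 2.072234630584717), (0.122, array([0.5794, 0.2621]), (58.981449127197266, 54.02125930786133), 2.0722270011901855), (0.182, array([0.5735, 0.2507]), (56.38081359863281, 51.63930130004883), 2.072248697280884)]
red [343.6538 280.4423] 252.0 [(0.012, array([ 0.5322, -0.0139]), (43.370262145996094, 43.36677932739258), -89.00672948360443), (0.067, array([ 0.5289, -0.0132]), (41.74840545654297, 41.74506759643555), -89.00678431987762), (0.122, array([ 0.5257, -0.0126]), (40.12651824951172, 40.123374938964844), -89.0070099234581), (0.182, array([ 0.5221, -0.0119]), (38.35725784301758, 38.35420227050781), -89.00685352087021)]
yellow [454.0058 259.5698] 1784.0 [(0.012, array([ 0.5859, -0.2783]), (131.95726013183594, 83.094482421875), -84.9501404762268), (0.067, array([ 0.5807, -0.2678]), (127.02272033691406, 79.98712921142578), -84.95010137557983), (0.122, array([ 0.5754, -
[... 1300 characters left out ...]
73412036895752), (0.182, array([0.3775, 0.2476]), (145.81959533691406, 77.48170471191406), -77.7341194152832)]
blue [328.4769 284.5385] 72.5 [(0.012, array([0.524 , 0.0241]), (61.71582794189453, 23.353466033935547), 10.08005428314209), (0.067, array([0.5211, 0.0233]), (59.407936096191406, 22.480154037475586), 10.08005142211914), (0.122, array([0.5182, 0.0226]), (57.100032806396484, 21.606836318969727), 10.080048561096191), (0.182, array([0.5149, 0.0217]), (54.58233642578125, 20.654138565063477), 10.08005142211914)]
bottle [[0.7866 0.0118]] [[0.8308 0.0129]]
bottle [[0.7394 0.0132]] [[0.7775 0.0145]]
board (array([ 0.5183, -0.0452]), (186.03782653808594, 123.24653625488281), 82.9250717163086)
```

```bash
cat >> h.py <<'E'
from scipy.spatial.transform import Rotation as Ro
def pose(x,y,z,a):
    a=np.radians(a);Y=np.array([np.cos(a),np.sin(a),0]);Z=np.array([0,0,-1.]);return np.array([x,y,z]),np.c_[np.cross(Y,Z),Y,Z]
def plan(x,y,z,a,step=.045,p=None,R=None):
    s=monitor.state()
    if p is None: p,R=np.array(s["tool_pos"]),np.array(s["tool_rot"])
    # a half turn gives the same grasp: take the nearer
    cur=np.degrees(np.arctan2(R[1,1],R[0,1])); a=cur+(a-cur+90)%180-90
    pt,Rt=pose(x,y,z,a);r=Ro.from_matrix(R.T@Rt).as_rotvec(degrees=True)
    n=int(max(np.ceil(np.linalg.norm(pt-p)/step),np.ceil(np.linalg.norm(r)/8),1));rows=[]
    for k in range(n):
        d=R.T@(pt-p)/(n-k)*100;rr=Ro.from_matrix(R.T@Rt).as_rotvec(degrees=True)/(n-k)
        d=np.round(d,2);rr=np.round(rr,1);rows.append([float(v) for v in (*d,*rr)])
        p=p+R@d/100;R=R@Ro.from_rotvec(rr,degrees=True).as_matrix()
    for i in range(0,n,5): print(str(rows[i:i+5]).replace(" ",""))
    return p,R
def chain(*w,step=.045):
    p=R=None
    for t in w: p,R=plan(*t[:4],step=t[4] if len(t)>4 else step,p=p,R=R); print()
E
python3 -c "
from h import *
chain((.254,-.598,.3,-67),(.52,-.04,.3,-6.8))"
```

```text
[[0.03,0.0,-3.47,-0.0,0.0,-0.0],[0.03,0.01,-3.47,-0.1,0.0,-0.0]]

[[3.3,-2.93,-0.0,0.0,0.0,-4.3],[3.51,-2.67,-0.0,0.0,0.0,-4.3],[3.71,-2.4,-0.0,0.0,0.0,-4.3],[3.88,-2.12,-0.0,0.0,0.0,-4.3],[4.02,-1.82,-0.0,0.0,0.0,-4.3]]
[[4.15,-1.51,-0.0,0.0,0.0,-4.3],[4.25,-1.2,-0.0,0.0,0.0,-4.3],[4.33,-0.88,-0.0,0.0,0.0,-4.3],[4.38,-0.55,-0.0,0.0,0.0,-4.3],[4.41,-0.22,-0.0,0.0,0.0,-4.3]]
[[4.41,0.11,-0.01,0.0,0.0,-4.3],[4.39,0.44,-0.0,0.0,0.0,-4.3],[4.35,0.78,-0.01,0.0,0.0,-4.3],[4.28,1.09,-0.0,0.0,0.0,-4.3]]
```

jog_arm:
  deltas:
    - [0,0,-3.5,0,0,0]
    - [0,0,-3.5,0,0,0]
    - [3.3,-2.9,0,0,0,-4.3]
    - [3.5,-2.7,0,0,0,-4.3]
    - [3.7,-2.4,0,0,0,-4.3]
  hand: 1

```text
t: 0.65
tool_pos: [0.3107, -0.4775, 0.3012]
tool_rot: [[0.809, 0.588, -0.0], [0.588, -0.809, -0.0], [-0.0, -0.0, -1.0]]
force: [0.2, 0.6, 0.4]
width: 1.002
grasp_force: 0.0
```

jog_arm:
  deltas:
    - [3.9,-2.1,0,0,0,-4.3]
    - [4.0,-1.8,0,0,0,-4.3]
    - [4.2,-1.5,0,0,0,-4.3]
    - [4.2,-1.2,0,0,0,-4.3]
    - [4.3,-0.9,0,0,0,-4.3]

```text
t: 1.15
tool_pos: [0.4057, -0.2785, 0.3012]
tool_rot: [[0.537, 0.844, -0.0], [0.844, -0.537, -0.0], [-0.0, -0.0, -1.0]]
force: [0.7, 0.2, -0.8]
width: 0.998
grasp_force: 0.0
```

jog_arm:
  deltas:
    - [4.4,-0.6,0,0,0,-4.3]
    - [4.4,-0.2,0,0,0,-4.3]
    - [4.4,0.1,0,0,0,-4.3]
    - [4.4,0.4,0,0,0,-4.3]
    - [4.4,0.8,0,0,0,-4.3]

```text
t: 1.65
tool_pos: [0.5003, -0.0786, 0.3013]
tool_rot: [[0.191, 0.982, -0.0], [0.982, -0.191, -0.0], [-0.0, 0.0, -1.0]]
force: [0.5, -0.1, 1.3]
width: 0.999
grasp_force: 0.0
```

jog_arm:
  deltas:
    - [4.3,1.1,0,0,0,-4.3]
    - [0,0,0,0,0,0]
    - [0,0,0,0,0,0]

```text
t: 1.95
tool_pos: [0.5191, -0.0392, 0.3009]
tool_rot: [[0.117, 0.993, -0.001], [0.993, -0.117, 0.0], [0.0, -0.001, -1.0]]
force: [-0.4, -1.1, -0.1]
width: 0.999
grasp_force: 0.0
```

```bash
cat > look.py <<'E'
import sys
from h import *
s=monitor.state();im=capture("wrist");cv2.imwrite(f"pics/{sys.argv[1]}.png",im[...,::-1]);c=cam("wrist",s)
np.savez(f"pics/{sys.argv[1]}.npz",im=im,p=s["tool_pos"],R=s["tool_rot"])
print(s["t"],np.array(s["tool_pos"]),yaw(s),"F",np.array(s["force"]),"w",s["width"],s["grasp_force"])
zs=[float(z) for z in sys.argv[2:]]
for col in H:
    for b in blobs(im,col,150):
        u=b.min(0);v=b.max(0)
        print(col,b.mean(0).round(),u,v,[(z,*[np.round(q,4) for q in rect(toplane(c,b,z))]) for z in zs])
E
python3 look.py w1 .182 .122 .067
```

```text
1.95 [ 0.5191 -0.0392  0.3009] -6.71874052957278 F [-0.3544 -1.0807 -0.1436] w 0.9986710898201496 0.0
red [323. 192.] [293 160] [353 222] [(0.182, array([ 0.5225, -0.0098]), array([41.4306, 41.2883]), np.float64(45.62)), (0.122, array([ 0.5216, -0.0187]), array([50.9235, 50.7485]), np.float64(45.6199)), (0.067, array([ 0.5207, -0.0269]), array([59.6252, 59.4204]), np.float64(45.62))]
yellow [396. 365.] [355 317] [434 412] [(0.182, array([ 0.5632, -0.1553]), array([83.0455, 51.5096]), np.float64(-84.9243)), (0.122, array([ 0.5716, -0.1975]), array([102.0734,  63.3118]), np.float64(-84.9243)), (0.067, array([ 0.5792, -0.2363]), array([119.5157,  74.1305]), np.float64(-84.9243))]
yellow [313. 184.] [289 148] [357 250] [(0.182, array([ 0.5212, -0.016 ]), array([72.2959, 46.4216]), np.float64(81.9552)), (0.122, array([ 0.52  , -0.0264]), array([88.8608, 57.058 ]), np.float64(81.9552)), (0.067, array([ 0.5189, -0.0359]), array([104.0453,  66.808 ]), np.float64(81.9552))]
yellow [348. 234.] [331 198] [355 269] [(0.182, array([ 0.5324, -0.0413]), array([52.5424, 16.254 ]), np.float64(81.6979
[... 337 characters left out ...]
52.9091, 50.3631]), np.float64(83.3162)), (0.067, array([ 0.5059, -0.0988]), array([61.9502, 58.9691]), np.float64(83.3163))]
green [248. 401.] [224 382] [273 423] [(0.182, array([ 0.4397, -0.1714]), array([42.4294, 33.2124]), np.float64(20.6758)), (0.122, array([ 0.4198, -0.2174]), array([52.151 , 40.8222]), np.float64(20.6758)), (0.067, array([ 0.4015, -0.2596]), array([61.0626, 47.7979]), np.float64(20.6758))]
blue [322. 140.] [289 129] [353 151] [(0.182, array([0.5253, 0.0252]), array([43.0009, 14.048 ]), np.float64(-7.6691)), (0.122, array([0.525 , 0.0243]), array([52.8535, 17.2668]), np.float64(-7.6691)), (0.067, array([0.5248, 0.0234]), array([61.8851, 20.2173]), np.float64(-7.6691))]
```

View pics/w1.png

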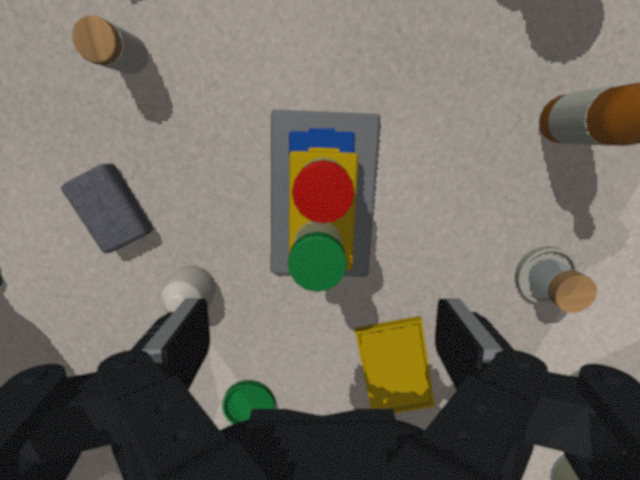

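```bash
python3 - <<'E'
from h import *
for n in("scene","top"):
    im=capture(n);c=cam(n)
    for col in H:
        h=cv2.cvtColor(im,cv2.COLOR_RGB2HSV)
        b=blobs(im,col)[0]; P=toplane(c,b,.010)
        print(n,col,rect(P),cv2.minEnclosingCircle((P*1000).astype(np.float32)))
chain((.5223,-.0108,.2,-6.8),(.5223,-.0108,.134,-6.8,.035))
E
```

```text
scene red (array([0.5926, 0.2886]), (69.86354064941406, 69.46160888671875), 41.90510177612305) ((593.216552734375, 288.1104431152344), 35.97384262084961)
scene yellow (array([ 0.5891, -0.2778]), (133.55772399902344, 89.88313293457031), -85.44064855575562) ((588.6939697265625, -278.48516845703125), 77.84573364257812)
scene green (array([ 0.3906, -0.3119]), (67.26960754394531, 55.58023452758789), -87.07442355155945) ((386.41961669921875, -311.38677978515625), 34.908233642578125)
scene blue (array([0.3709, 0.2803]), (167.19459533691406, 91.1121597290039), -77.48462200164795) ((370.5286865234375, 280.9114685058594), 92.71685028076172)
top red (array([0.5904, 0.2835]), (63.49277877807617, 58.76028823852539), 0.9717501401901245) ((590.1235961914062, 286.3492126464844), 33.36766815185547)
top yellow (array([ 0.5858, -0.278 ]), (130.22938537597656, 83.5361099243164), -85.33216905593872) ((585.7080078125, -278.3458557128906), 75.46102905273438)
top green (array([ 0.3841, -0.3133]), (66.42585754394531, 63.429588317871094), -88.96591460704803) ((384.6224060058594, -313.2720947265625), 33.4285774230957)
top blue (array([0.3688, 0.2799]), (164.83847045898438, 87.83668518066406), -77.50974655151367) ((368.4788818359375, 279.86932373046875), 92.38133239746094)
[[1.04,-0.0,3.37,-0.0,0.0,-0.1],[1.04,-0.0,3.37,-0.0,0.0,-0.0],[1.04,-0.0,3.36,-0.0,0.1,-0.1]]

[[-0.0,-0.0,3.3,-0.0,-0.0,0.0],[-0.01,-0.0,3.3,-0.0,-0.0,0.0]]
```

jog_arm:
  deltas:
    - [1.0,0,3.4,0,0,0]
    - [1.0,0,3.4,0,0,0]
    - [0.9,0,3.3,0,0,0]
    - [0,0,3.3,0,0,0]
    - [0,0,3.3,0,0,0]

```text
t: 2.6
tool_pos: [0.5224, -0.0127, 0.1332]
tool_rot: [[0.121, 0.993, 0.0], [0.993, -0.121, -0.001], [-0.001, 0.0, -1.0]]
force: [0.3, -1.4, 0.8]
width: 1.0
grasp_force: 0.0
```

jog_arm:
  deltas:
    - [0,0,0,0,0,0]
    - [0,0,0,0,0,0]
    - [0,0,0,0,0,0]
    - [0,0,0,0,0,0]
    - [0,0,0,0,0,0]
  hand: 0
  newtons: 30

```text
t: 3.1
tool_pos: [0.5239, -0.0117, 0.1362]
tool_rot: [[0.12, 0.993, 0.003], [0.993, -0.12, -0.001], [-0.0, 0.003, -1.0]]
force: [-2.1, -0.6, 7.3]
width: 0.506
grasp_force: 30.9
```

```bash
python3 - <<'E'
from h import *
s=monitor.state();print(s["t"],s["tool_pos"],yaw(s),s["width"],s["grasp_force"],s["force"])
im=capture("wrist");cv2.imwrite("pics/g1.png",im[...,::-1])
chain((.5223,-.0108,.25,-6.8),(.592,.2865,.25,-6.8,.04),(.592,.2865,.05,-6.8),(.592,.2865,.0165,-6.8,.01))
E
```

```text
3.1 [ 0.5239 -0.0117  0.1362] -6.8692257694987395 0.5060406220513807 30.942397713661194 [-2.1444 -0.5936  7.2621]
[[0.02,-0.04,-3.79,0.1,0.0,-0.0],[0.02,-0.05,-3.8,0.0,0.0,-0.0],[0.02,-0.06,-3.79,0.1,0.0,-0.1]]

[[3.79,0.43,-0.0,-0.0,0.0,0.0],[3.79,0.43,-0.0,-0.0,0.0,0.0],[3.79,0.43,-0.0,-0.0,0.0,0.0],[3.8,0.43,-0.0,-0.0,0.0,0.0],[3.79,0.42,-0.0,-0.0,0.0,0.0]]
[[3.8,0.43,-0.0,-0.0,0.0,0.0],[3.79,0.42,-0.01,-0.0,0.0,0.0],[3.8,0.43,-0.0,-0.0,0.0,0.0]]

[[0.0,0.0,4.0,-0.0,0.0,0.0],[0.0,0.0,4.0,-0.0,0.0,0.0],[0.0,0.0,4.0,-0.0,0.0,0.0],[0.0,0.0,4.0,-0.0,0.0,0.0],[0.01,0.01,4.0,-0.0,0.0,0.0]]

[[-0.0,-0.0,0.84,-0.0,0.0,0.0],[-0.0,-0.0,0.84,-0.0,0.0,0.0],[-0.0,-0.0,0.83,-0.0,0.0,0.0],[-0.0,-0.0,0.84,-0.0,0.0,0.0]]
```

View pics/g1.png

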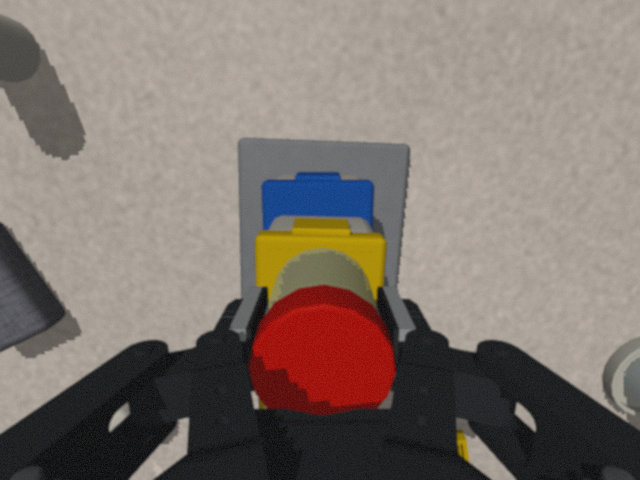

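The wrist picture shows the red lid at (323,350) held between both pads, and the yellow and blue boxes undisturbed. Lifting and carrying it.

jog_arm:
  deltas:
    - [0,0,-1.0,0,0,0]
    - [0,0,-2.5,0,0,0]
    - [0,0,-4.0,0,0,0]
    - [0,0,-4.0,0,0,0]
    - [1.5,0.2,0,0,0,0]

```text
t: 3.65
tool_pos: [0.5297, 0.0019, 0.2556]
tool_rot: [[0.122, 0.992, 0.01], [0.992, -0.122, -0.001], [-0.0, 0.01, -1.0]]
force: [0.5, -0.2, -1.8]
width: 0.503
grasp_force: 30.9
```

jog_arm:
  deltas:
    - [3.6,0.4,0,0,0,0]
    - [3.6,0.4,0,0,0,0]
    - [3.6,0.4,0,0,0,0]
    - [3.6,0.4,0,0,0,0]
    - [3.6,0.4,0,0,0,0]

```text
t: 4.15
tool_pos: [0.5679, 0.1811, 0.2504]
tool_rot: [[0.119, 0.993, 0.001], [0.993, -0.119, 0.0], [0.0, 0.001, -1.0]]
force: [0.0, 0.2, -0.7]
width: 0.507
grasp_force: 30.9
```

jog_arm:
  deltas:
    - [3.6,0.4,0,0,0,0]
    - [3.6,0.4,0,0,0,0]
    - [3.0,0.3,0,0,0,0]
    - [0.8,0,0,0,0,0]
    - [0,0,0,0,0,0]

```text
t: 4.65
tool_pos: [0.5911, 0.2892, 0.2498]
tool_rot: [[0.117, 0.993, -0.0], [0.993, -0.117, 0.001], [0.001, -0.0, -1.0]]
force: [0.2, -0.8, -0.7]
width: 0.504
grasp_force: 30.9
```

```bash
python3 look.py w2 .010
python3 - <<'E'
from h import *
chain((.592,.2865,.06,-6.8),(.592,.2865,.021,-6.8,.01))
E
```

```text
4.65 [0.5911 0.2892 0.2498] -6.690402527345755 F [ 0.214  -0.7738 -0.7078] w 0.5036858524226444 30.889524221420288
red [322. 355.] [249 285] [396 415] [(0.01, array([0.5675, 0.1171]), array([168.33  , 165.3758]), np.float64(1.9821))]
red [323. 203.] [289 169] [357 237] [(0.01, array([0.5914, 0.2889]), array([70.1955, 69.6504]), np.float64(83.3255))]
blue [112. 230.] [ 33 144] [187 316] [(0.01, array([0.3705, 0.2814]), array([167.3799,  95.412 ]), np.float64(-77.3505))]
[[-0.01,0.01,3.79,0.0,0.0,-0.0],[-0.01,0.01,3.79,0.0,0.0,-0.0],[-0.01,0.01,3.79,0.0,0.0,-0.0],[-0.01,0.01,3.8,0.0,0.0,-0.0],[-0.02,0.01,3.79,0.0,0.0,-0.0]]

[[0.0,0.0,0.98,0.0,0.0,-0.0],[0.0,0.0,0.97,0.0,0.0,-0.0],[0.0,0.0,0.98,0.0,0.0,-0.0],[0.01,0.0,0.97,0.0,0.0,-0.0]]
```

View pics/w2.png

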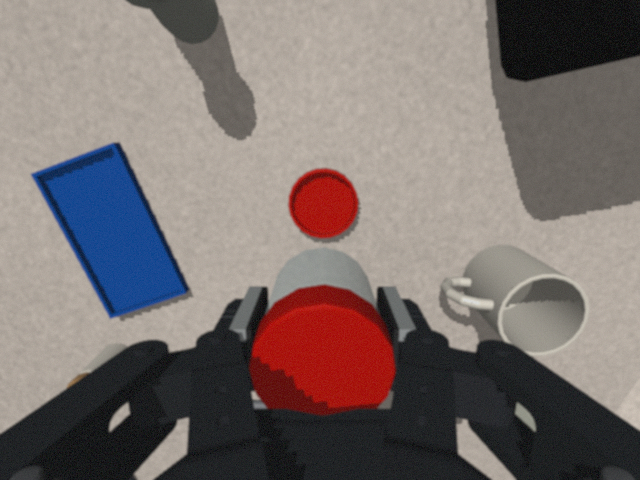

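Red tray is at (323,203), giving (0.591, 0.289), directly under the jar, so I'm lowering.

jog_arm:
  deltas:
    - [0,0,4.0,0,0,0]
    - [0,0,4.0,0,0,0]
    - [0,0,4.0,0,0,0]
    - [0,0,4.0,0,0,0]
    - [0,0,4.0,0,0,0]

```text
t: 5.2
tool_pos: [0.5925, 0.2848, 0.0484]
tool_rot: [[0.122, 0.993, 0.001], [0.993, -0.122, -0.001], [-0.001, 0.001, -1.0]]
force: [-0.4, 0.2, -2.2]
width: 0.506
grasp_force: 30.9
```

jog_arm:
  deltas:
    - [0,0,1.5,0,0,0]
    - [0,0,0.8,0,0,0]
    - [0,0,0.4,0,0,0]
    - [0,0,0.3,0,0,0]
    - [0,0,0,0,0,0]

```text
t: 5.7
tool_pos: [0.5925, 0.288, 0.0206]
tool_rot: [[0.119, 0.993, 0.002], [0.993, -0.119, 0.001], [0.001, 0.002, -1.0]]
force: [0.0, 0.9, -1.3]
width: 0.511
grasp_force: 30.9
```

jog_arm:
  deltas:
    - [0,0,0.2,0,0,0]
    - [0,0,0,0,0,0]
    - [0,0,0,0,0,0]

```text
t: 6.0
tool_pos: [0.5925, 0.2882, 0.0183]
tool_rot: [[0.119, 0.993, 0.002], [0.993, -0.119, 0.001], [0.001, 0.002, -1.0]]
force: [-0.2, -0.7, 4.3]
width: 0.508
grasp_force: 31.0
```

jog_arm:
  deltas:
    - [0,0,0.1,0,0,0]
    - [0,0,0,0,0,0]
    - [0,0,0,0,0,0]

```text
t: 6.3
tool_pos: [0.5925, 0.2882, 0.0182]
tool_rot: [[0.119, 0.993, 0.002], [0.993, -0.119, 0.001], [0.001, 0.002, -1.0]]
force: [-2.2, -1.7, 12.6]
width: 0.51
grasp_force: 32.0
```

jog_arm:
  deltas:
    - [0,0,0,0,0,0]
    - [0,0,0,0,0,0]
    - [0,0,0,0,0,0]
  hand: 0.8

```text
t: 6.6
tool_pos: [0.5914, 0.2875, 0.016]
tool_rot: [[0.119, 0.993, -0.001], [0.993, -0.119, -0.0], [-0.0, -0.0, -1.0]]
force: [-0.1, 0.5, -0.3]
width: 0.801
grasp_force: 0.0
```

jog_arm:
  deltas:
    - [0,0,-3,0,0,0]
    - [0,0,-4.5,0,0,0]
    - [0,0,-4.5,0,0,0]
    - [0,0,-4.5,0,0,0]
    - [0,0,-4.5,0,0,0]

```text
t: 7.1
tool_pos: [0.5913, 0.2874, 0.2278]
tool_rot: [[0.119, 0.993, -0.001], [0.993, -0.119, -0.0], [-0.0, -0.001, -1.0]]
force: [1.7, 1.0, -0.4]
width: 0.799
grasp_force: 0.0
```

jog_arm:
  deltas:
    - [0,0,-4.0,0,0,0]
    - [0,0,0,0,0,0]
    - [0,0,0,0,0,0]

```text
t: 7.4
tool_pos: [0.5919, 0.2877, 0.2668]
tool_rot: [[0.119, 0.993, 0.001], [0.993, -0.119, 0.0], [0.001, 0.001, -1.0]]
force: [-0.4, -0.1, -0.7]
width: 0.802
grasp_force: 0.0
```

```bash
python3 look.py w3 .064
python3 - <<'E'
from h import *
chain((.513,-.061,.27,-6.8,.046),(.513,-.061,.1335,-6.8))
E
```

```text
7.4 [0.5919 0.2877 0.2668] -6.834961331050666 F [-0.3892 -0.0501 -0.7192] w 0.8024907346268022 0.0
red [322. 199.] [289 166] [355 231] [(0.064, array([0.5921, 0.2981]), array([60.4767, 60.0865]), np.float64(-69.295))]
blue [120. 224.] [ 43 143] [190 309] [(0.064, array([0.4013, 0.2915]), array([144.6766,  82.079 ]), np.float64(-77.3944))]
[[-4.44,-0.45,-0.05,-0.0,0.0,-0.0],[-4.44,-0.45,-0.05,-0.0,0.0,-0.0],[-4.44,-0.45,-0.05,-0.0,0.0,-0.0],[-4.44,-0.45,-0.06,-0.0,0.0,-0.0],[-4.44,-0.46,-0.05,-0.0,0.0,-0.0]]
[[-4.43,-0.45,-0.06,-0.0,0.0,-0.0],[-4.44,-0.46,-0.05,-0.0,0.0,-0.0],[-4.43,-0.45,-0.06,-0.1,0.1,-0.0]]

[[-0.0,-0.0,3.41,0.0,-0.0,-0.0],[-0.0,-0.0,3.41,0.0,-0.0,-0.0],[-0.01,-0.01,3.42,0.0,-0.0,-0.0],[-0.0,-0.0,3.41,0.0,-0.0,-0.0]]
```

View pics/w3.png

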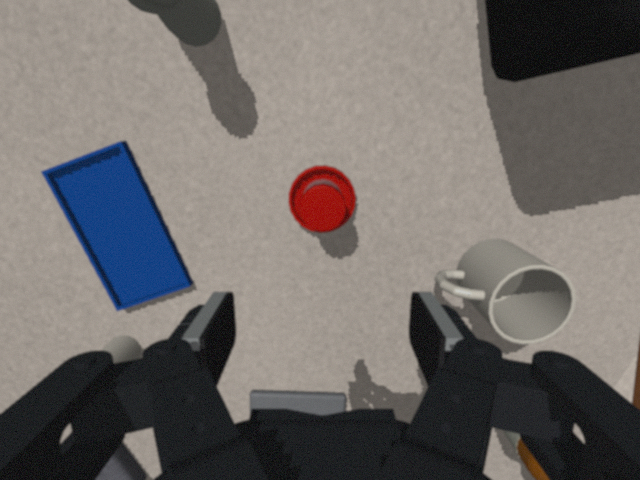

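The red jar stands upright in its tray, lid at about (322,209) inside the rim. Next is the green jar.

jog_arm:
  deltas:
    - [-4.4,-0.5,0,0,0,0]
    - [-4.4,-0.4,0,0,0,0]
    - [-4.4,-0.5,0,0,0,0]
    - [-4.4,-0.4,0,0,0,0]
    - [-4.4,-0.5,0,0,0,0]
  hand: 1

```text
t: 7.95
tool_pos: [0.5409, 0.0698, 0.2642]
tool_rot: [[0.119, 0.993, -0.004], [0.993, -0.119, -0.001], [-0.001, -0.004, -1.0]]
force: [-0.2, -0.2, 0.5]
width: 1.0
grasp_force: 0.0
```

jog_arm:
  deltas:
    - [-4.4,-0.5,0,0,0,0]
    - [-4.4,-0.4,0,0,0,0]
    - [-4.6,-0.4,0,0,0,0]
    - [0,0,0,0,0,0]
    - [0,0,0,0,0,0]

```text
t: 8.45
tool_pos: [0.5126, -0.0607, 0.2647]
tool_rot: [[0.122, 0.993, -0.003], [0.993, -0.122, 0.0], [0.0, -0.003, -1.0]]
force: [0.5, 0.3, 1.1]
width: 1.001
grasp_force: 0.0
```

```bash
python3 look.py w4 .182 .122 .067
python3 - <<'E'
from h import *
chain((.513,-.061,.1335,-6.8))
E
```

```text
8.45 [ 0.5126 -0.0607  0.2647] -6.999374264267903 F [0.5108 0.2622 1.1094] w 1.0005128496150055 0.0
yellow [330. 184.] [290 119] [367 258] [(0.182, array([ 0.5193, -0.0259]), array([82.4504, 44.7906]), np.float64(81.7149)), (0.122, array([ 0.5189, -0.0349]), array([104.3741,  56.7006]), np.float64(81.7148)), (0.067, array([ 0.5185, -0.0431]), array([124.4708,  67.618 ]), np.float64(81.7146))]
yellow [406. 365.] [363 313] [448 420] [(0.182, array([ 0.5592, -0.1537]), array([78.8588, 49.4183]), np.float64(-85.0329)), (0.122, array([ 0.5694, -0.1967]), array([99.8275, 62.5588]), np.float64(-85.0329)), (0.067, array([ 0.5787, -0.236 ]), array([119.0488,  74.6041]), np.float64(-85.0329))]
green [323. 247.] [289 213] [356 280] [(0.182, array([ 0.5119, -0.0604]), array([43.7249, 41.4096]), np.float64(-84.8281)), (0.122, array([ 0.5095, -0.0785]), array([55.3514, 52.4206]), np.float64(-84.8281)), (0.067, array([ 0.5074, -0.0951]), array([66.0091, 62.5139]), np.float64(-84.8282))]
green [244. 405.] [220 385] [274 426] [(0.182, array([ 0.4415, -0.1667]), array([39.8375, 27.4384]), np.float64(20.4714)), (0.122, array([ 0.4204, -0.213 ]), array([50.4304, 34.7344]), np.float64(20.4715)), (0.067, array([ 0.4011, -0.2555]), array([60.1405, 41.4223]), np.float64(20.4715))]
blue [326. 112.] [290 101] [362 122] [(0.182, array([0.5239, 0.0193]), array([40.8995, 11.1575]), np.float64(-7.9227)), (0.122, array([0.5247, 0.0225]), array([51.7747, 14.1243]), np.float64(-7.9227)), (0.067, array([0.5254, 0.0253]), array([61.7437, 16.8439]), np.float64(-7.9227))]
[[-0.07,0.02,4.38,-0.0,-0.0,-0.0],[-0.07,0.01,4.39,-0.1,-0.0,-0.0],[-0.06,0.01,4.38,-0.0,-0.0,-0.0]]
```

View pics/w4.png

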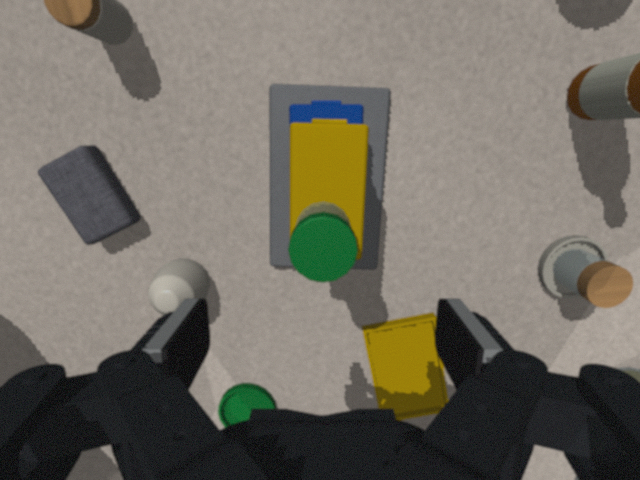

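Green lid at (323,247) is straight below, so I'm descending and gripping.

jog_arm:
  deltas:
    - [0,0,4.0,0,0,0]
    - [0,0,4.0,0,0,0]
    - [0,0,3.5,0,0,0]
    - [0,0,1.6,0,0,0]
    - [0,0,0,0,0,0]

```text
t: 9.0
tool_pos: [0.5117, -0.0573, 0.1325]
tool_rot: [[0.116, 0.993, -0.006], [0.993, -0.116, 0.002], [0.001, -0.006, -1.0]]
force: [-0.2, -0.3, 0.3]
width: 0.998
grasp_force: 0.0
```

jog_arm:
  deltas:
    - [0,0,0,0,0,0]
    - [0,0,0,0,0,0]
    - [0,0,0,0,0,0]
    - [0,0,0,0,0,0]
    - [0,0,0,0,0,0]
  hand: 0

```text
t: 9.5
tool_pos: [0.5147, -0.0593, 0.1365]
tool_rot: [[0.119, 0.993, 0.002], [0.993, -0.119, -0.0], [0.0, 0.002, -1.0]]
force: [-1.6, 1.1, 6.5]
width: 0.509
grasp_force: 30.5
```

jog_arm:
  deltas:
    - [0,0,-1.0,0,0,0]
    - [0,0,-2.5,0,0,0]
    - [0,0,-4.0,0,0,0]
    - [0,0,-4.0,0,0,0]
    - [0,0,0,0,0,0]

```text
t: 10.0
tool_pos: [0.5172, -0.0596, 0.2562]
tool_rot: [[0.119, 0.993, 0.01], [0.993, -0.119, -0.001], [-0.0, 0.01, -1.0]]
force: [0.4, 0.7, -1.6]
width: 0.506
grasp_force: 30.9
```

```bash
python3 - <<'E'
from h import *
chain((.3855,-.3125,.25,-35,.04))
E
```

```text
[[-3.34,-1.26,0.06,0.1,-0.0,3.5],[-3.41,-1.05,0.07,0.1,-0.0,3.5],[-3.46,-0.84,0.07,0.1,-0.0,3.5],[-3.51,-0.63,0.07,0.1,-0.0,3.5],[-3.54,-0.41,0.07,0.0,-0.0,3.5]]
[[-3.56,-0.2,0.07,0.1,-0.0,3.5],[-3.56,0.02,0.07,0.0,-0.1,3.6],[-3.56,0.24,0.08,0.1,-0.0,3.5]]
```

jog_arm:
  deltas:
    - [-3.3,-1.2,0,0,0,3.5]
    - [-3.4,-1.0,0,0,0,3.5]
    - [-3.5,-0.8,0,0,0,3.5]
    - [-3.5,-0.6,0,0,0,3.5]
    - [-3.5,-0.4,0,0,0,3.5]

```text
t: 10.5
tool_pos: [0.4323, -0.2187, 0.2502]
tool_rot: [[0.414, 0.91, -0.0], [0.91, -0.414, -0.0], [-0.0, -0.0, -1.0]]
force: [-0.0, -0.6, -0.0]
width: 0.504
grasp_force: 30.9
```

jog_arm:
  deltas:
    - [-3.6,-0.2,0,0,0,3.5]
    - [-3.6,0,0,0,0,3.5]
    - [-3.5,0.2,0,0,0,3.5]
    - [0,0,0,0,0,0]
    - [0,0,0,0,0,0]

```text
t: 11.0
tool_pos: [0.3829, -0.3125, 0.2501]
tool_rot: [[0.572, 0.82, -0.0], [0.82, -0.572, 0.0], [0.0, -0.001, -1.0]]
force: [0.6, 0.6, -1.3]
width: 0.506
grasp_force: 30.9
```

```bash
python3 look.py w5 .010 | grep -v yellow
```

```text
11.0 [ 0.3829 -0.3125  0.2501] -34.9240829117939 F [ 0.6299  0.6229 -1.319 ] w 0.5057451281215058 30.945011973381042
green [325. 359.] [250 298] [394 414] [(0.01, array([ 0.2747, -0.4581]), array([167.8717, 149.8474]), np.float64(-27.4704))]
green [325. 201.] [292 167] [359 234] [(0.01, array([ 0.3855, -0.3126]), array([68.8737, 68.1301]), np.float64(27.652))]
```

jog_arm:
  deltas:
    - [0.1,0.2,4.0,0,0,0]
    - [0,0,4.0,0,0,0]
    - [0,0,4.0,0,0,0]
    - [0,0,4.0,0,0,0]
    - [0,0,4.0,0,0,0]

```text
t: 11.55
tool_pos: [0.3869, -0.3111, 0.049]
tool_rot: [[0.569, 0.822, 0.001], [0.822, -0.569, 0.001], [0.001, 0.001, -1.0]]
force: [-0.1, 0.3, -0.9]
width: 0.509
grasp_force: 31.0
```

jog_arm:
  deltas:
    - [0,0,1.5,0,0,0]
    - [0,0,0.9,0,0,0]
    - [0,0,0.4,0,0,0]
    - [0,0,0.2,0,0,0]
    - [0,0,0,0,0,0]

```text
t: 12.05
tool_pos: [0.3865, -0.3128, 0.021]
tool_rot: [[0.571, 0.821, 0.001], [0.821, -0.571, -0.001], [0.0, 0.001, -1.0]]
force: [0.3, 0.6, -0.5]
width: 0.51
grasp_force: 31.0
```

jog_arm:
  deltas:
    - [0,0,0.2,0,0,0]
    - [0,0,0,0,0,0]
    - [0,0,0,0,0,0]

```text
t: 12.35
tool_pos: [0.386, -0.3128, 0.0186]
tool_rot: [[0.571, 0.821, 0.0], [0.821, -0.571, -0.0], [-0.0, 0.001, -1.0]]
force: [-0.2, 0.0, -1.0]
width: 0.503
grasp_force: 31.0
```

jog_arm:
  deltas:
    - [0,0,0.1,0,0,0]
    - [0,0,0,0,0,0]
    - [0,0,0,0,0,0]

```text
t: 12.65
tool_pos: [0.386, -0.3128, 0.0185]
tool_rot: [[0.571, 0.821, 0.0], [0.821, -0.571, -0.001], [-0.0, 0.0, -1.0]]
force: [-3.7, 2.4, 14.6]
width: 0.51
grasp_force: 32.5
```

jog_arm:
  deltas:
    - [0,0,0.1,0,0,0]
    - [0,0,0,0,0,0]
    - [0,0,0,0,0,0]

```text
t: 12.95
tool_pos: [0.386, -0.3128, 0.0184]
tool_rot: [[0.571, 0.821, -0.0], [0.821, -0.571, -0.001], [-0.001, 0.0, -1.0]]
force: [-5.5, 4.7, 28.2]
width: 0.507
grasp_force: 33.7
```

jog_arm:
  deltas:
    - [0,0,-0.1,0,0,0]
    - [0,0,0,0,0,0]

```text
t: 13.15
tool_pos: [0.3859, -0.3128, 0.0185]
tool_rot: [[0.571, 0.821, 0.0], [0.821, -0.571, -0.001], [-0.0, 0.001, -1.0]]
force: [-3.8, 2.7, 14.2]
width: 0.506
grasp_force: 32.2
```

jog_arm:
  deltas:
    - [0,0,0,0,0,0]
    - [0,0,0,0,0,0]
    - [0,0,0,0,0,0]
  hand: 0.8

```text
t: 13.45
tool_pos: [0.3859, -0.3127, 0.0173]
tool_rot: [[0.571, 0.821, 0.0], [0.821, -0.571, -0.0], [0.0, 0.0, -1.0]]
force: [1.0, 0.7, 0.9]
width: 0.8
grasp_force: 0.0
```

jog_arm:
  deltas:
    - [0,0,-3,0,0,0]
    - [0,0,-4.5,0,0,0]
    - [0,0,-4.5,0,0,0]
    - [0,0,-4.5,0,0,0]
    - [0,0,-4.5,0,0,0]

```text
t: 13.95
tool_pos: [0.3855, -0.3123, 0.229]
tool_rot: [[0.571, 0.821, -0.0], [0.821, -0.571, 0.0], [0.0, -0.0, -1.0]]
force: [0.9, -0.5, -0.1]
width: 0.802
grasp_force: 0.0
```

```bash
python3 look.py w6 .064|grep -v yellow
python3 - <<'E'
from h import *
chain((.519,-.036,.24,-8,.046))
E
```

```text
13.95 [ 0.3855 -0.3123  0.229 ] -34.82791470487744 F [ 0.9467 -0.5214 -0.1291] w 0.8023285953747178 0.0
green [325. 207.] [288 171] [359 245] [(0.064, array([ 0.3908, -0.304 ]), array([58.9582, 58.7782]), np.float64(10.8246))]
[[4.33,-0.75,-0.07,0.1,0.0,-3.8],[4.37,-0.46,-0.06,0.1,0.0,-3.8],[4.39,-0.17,-0.06,0.1,0.0,-3.8],[4.39,0.12,-0.07,0.1,0.0,-3.9],[4.37,0.42,-0.06,0.1,0.1,-3.8]]
[[4.34,0.71,-0.06,0.0,0.0,-3.9],[4.27,0.99,-0.06,0.1,0.1,-3.8]]
```

View pics/w6.png

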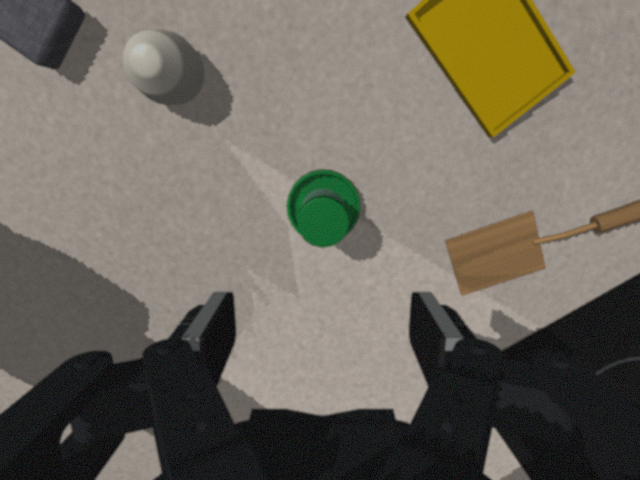

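The green jar stands upright in its tray, lid at (323,220). Next is the yellow box.

jog_arm:
  deltas:
    - [4.3,-0.7,0,0,0,-3.8]
    - [4.4,-0.5,0,0,0,-3.8]
    - [4.4,-0.2,0,0,0,-3.8]
    - [4.4,0.1,0,0,0,-3.8]
    - [4.4,0.4,0,0,0,-3.8]
  hand: 1

```text
t: 14.5
tool_pos: [0.4787, -0.1114, 0.2272]
tool_rot: [[0.271, 0.963, 0.0], [0.963, -0.271, -0.0], [-0.0, 0.0, -1.0]]
force: [1.2, -0.1, 0.3]
width: 0.998
grasp_force: 0.0
```

jog_arm:
  deltas:
    - [4.3,0.7,0,0,0,-3.9]
    - [4.3,1.0,0,0,0,-3.9]
    - [0,0,0,0,0,0]
    - [0,0,0,0,0,0]

```text
t: 14.9
tool_pos: [0.5155, -0.0325, 0.2269]
tool_rot: [[0.138, 0.99, -0.001], [0.99, -0.138, 0.0], [0.0, -0.001, -1.0]]
force: [-0.6, -0.1, -1.1]
width: 1.0
grasp_force: 0.0
```

```bash
python3 look.py w7 .122 .067
python3 - <<'E'
from h import *
chain((.519,-.036,.079,-8,.046))
E
```

```text
14.9 [ 0.5155 -0.0325  0.2269] -7.914195226037988 F [-0.5888 -0.1479 -1.0919] w 0.9996926307927868 0.0
yellow [328. 238.] [286 161] [372 315] [(0.122, array([ 0.5185, -0.0355]), array([108.7337,  57.0504]), np.float64(81.6678)), (0.067, array([ 0.5172, -0.0513]), array([132.8603,  69.7093]), np.float64(81.6678))]
yellow [410. 387.] [368 351] [452 429] [(0.122, array([ 0.5665, -0.1645]), array([66.8309, 59.1562]), np.float64(-84.8957)), (0.067, array([ 0.5759, -0.209 ]), array([81.6598, 72.2821]), np.float64(-84.8957))]
blue [325. 150.] [285 135] [365 165] [(0.122, array([0.5248, 0.0253]), array([51.0882, 18.6119]), np.float64(-7.9)), (0.067, array([0.5248, 0.0229]), array([62.424 , 22.7416]), np.float64(-7.9))]
[[-0.03,0.11,3.7,-0.0,0.0,-0.0],[-0.03,0.11,3.7,-0.0,0.0,-0.0],[-0.03,0.11,3.69,-0.0,0.0,-0.0],[-0.04,0.1,3.7,-0.1,0.0,-0.1]]
```

View pics/w7.png

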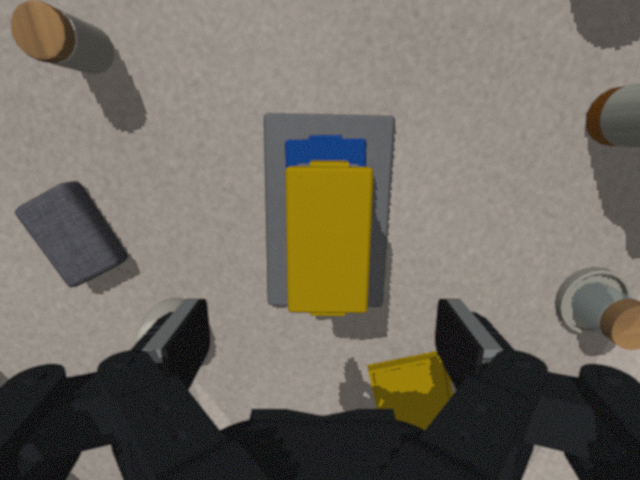

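Yellow lid corners run from (287,163) to (370,314), giving a centre of (0.5185, -0.0355) turned -8°. Descending to grip it.

jog_arm:
  deltas:
    - [-0.1,0.1,4.0,0,0,0]
    - [-0.1,0.2,4.0,0,0,0]
    - [0,0,4.0,0,0,0]
    - [0,0,2.6,0,0,0]
    - [0,0,0,0,0,0]

```text
t: 15.45
tool_pos: [0.5147, -0.0378, 0.0781]
tool_rot: [[0.142, 0.99, -0.007], [0.99, -0.142, -0.001], [-0.002, -0.007, -1.0]]
force: [-0.4, -0.1, 0.4]
width: 1.003
grasp_force: 0.0
```

jog_arm:
  deltas:
    - [0,0,0,0,0,0]
    - [0,0,0,0,0,0]
    - [0,0,0,0,0,0]
    - [0,0,0,0,0,0]
    - [0,0,0,0,0,0]
  hand: 0
  newtons: 45

```text
t: 15.95
tool_pos: [0.5193, -0.0365, 0.0831]
tool_rot: [[0.141, 0.99, 0.003], [0.99, -0.141, -0.001], [-0.001, 0.003, -1.0]]
force: [-1.9, -1.1, 6.7]
width: 0.673
grasp_force: 49.4
```

jog_arm:
  deltas:
    - [0,0,-0.5,0,0,0]
    - [0,0,-1.0,0,0,0]
    - [0,0,-2.0,0,0,0]
    - [0,0,-3.0,0,0,0]
    - [0,0,-2.0,0,0,0]

```text
t: 16.45
tool_pos: [0.5188, -0.0357, 0.1687]
tool_rot: [[0.139, 0.99, 0.002], [0.99, -0.139, 0.0], [0.0, 0.002, -1.0]]
force: [0.5, 1.0, -2.4]
width: 0.674
grasp_force: 48.8
```

```bash
python3 look.py w8 .067 .03
python3 - <<'E'
from h import *
chain((.5875,-.278,.16,4.8,.035))
E
```

```text
16.45 [ 0.5188 -0.0357  0.1687] -8.014816046455266 F [ 0.4694  0.9938 -2.3941] w 0.6744028591001192 48.81911337375641
yellow [322. 301.] [222 180] [422 420] [(0.067, array([ 0.5108, -0.0872]), array([184.2869, 133.619 ]), np.float64(81.8865)), (0.03, array([ 0.5083, -0.1053]), array([212.157 , 153.8266]), np.float64(81.8865))]
blue [320. 157.] [270 131] [369 181] [(0.067, array([0.5246, 0.0188]), array([62.851 , 30.8793]), np.float64(-8.0165)), (0.03, array([0.5242, 0.0167]), array([72.356 , 35.5492]), np.float64(-8.0165))]
[[-2.88,1.25,0.15,0.0,0.0,-1.6],[-2.92,1.17,0.15,0.1,0.0,-1.6],[-2.95,1.09,0.15,0.0,0.0,-1.6],[-2.98,1.0,0.15,0.1,0.0,-1.6],[-3.0,0.92,0.14,0.0,0.0,-1.6]]
[[-3.03,0.84,0.14,0.1,0.0,-1.6],[-3.05,0.75,0.14,0.0,0.0,-1.6],[-3.08,0.67,0.15,0.1,0.0,-1.6]]
```

jog_arm:
  deltas:
    - [-2.9,1.2,0,0,0,-1.6]
    - [-2.9,1.2,0,0,0,-1.6]
    - [-2.9,1.1,0,0,0,-1.6]
    - [-3.0,1.0,0,0,0,-1.6]
    - [-3.0,0.9,0,0,0,-1.6]

```text
t: 17.0
tool_pos: [0.5596, -0.1882, 0.1664]
tool_rot: [[-0.001, 1.0, -0.0], [1.0, 0.001, 0.0], [0.0, -0.0, -1.0]]
force: [-0.1, 0.6, -2.0]
width: 0.674
grasp_force: 49.0
```

jog_arm:
  deltas:
    - [-3.0,0.8,0,0,0,-1.6]
    - [-3.1,0.8,0,0,0,-1.6]
    - [-3.1,0.7,0,0,0,-1.6]
    - [0,0,0,0,0,0]
    - [0,0,0,0,0,0]

```text
t: 17.5
tool_pos: [0.5847, -0.2788, 0.1659]
tool_rot: [[-0.081, 0.997, -0.001], [0.997, 0.081, 0.001], [0.001, -0.001, -1.0]]
force: [0.7, 0.7, -2.2]
width: 0.673
grasp_force: 49.0
```

```bash
python3 look.py w9 .012
python3 - <<'E'
from h import *
chain((.5875,-.278,.03,4.8,.04))
E
```

```text
17.5 [ 0.5847 -0.2788  0.1659] 4.666239671809565 F [ 0.6585  0.6544 -2.2205] w 0.6731453585890685 49.041107296943665
yellow [323. 275.] [222 137] [422 420] [(0.012, array([ 0.5889, -0.3402]), array([255.8068, 162.0201]), np.float64(-85.2868))]
green [ 62. 240.] [  0 200] [120 295] [(0.012, array([ 0.3674, -0.3179]), array([111.2629,  65.8186]), np.float64(21.4151))]
[[-0.03,0.07,3.4,-0.0,-0.0,-0.0],[-0.03,0.06,3.4,-0.0,-0.0,-0.0],[-0.02,0.07,3.4,-0.0,-0.0,-0.0],[-0.03,0.06,3.4,-0.0,-0.1,-0.0]]
```

View pics/w9.png

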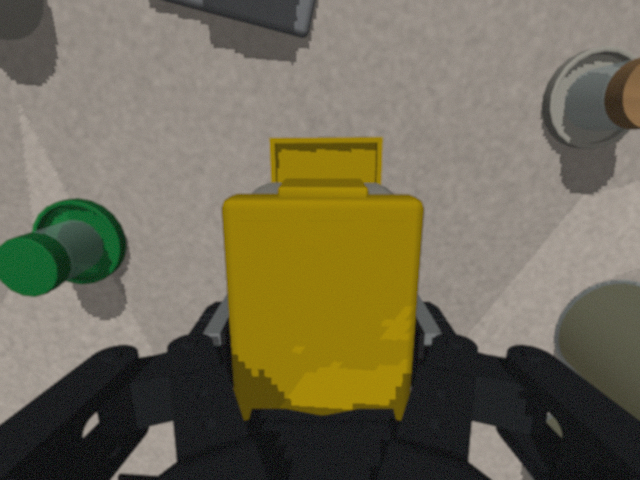

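The tray's far rim runs from (271,138) to (382,138) and the box lid's far edge from (223,198) to (422,198). I'm converting both to positions.

```bash
python3 - <<'E'
from h import *
d=np.load("pics/w9.npz");c=cam("wrist",dict(tool_rot=d["R"],tool_pos=d["p"]));R=d["R"][:2,:2]
t=toplane(c,[(271,138),(382,138)],.012);b=toplane(c,[(223,198),(422,198)],.205)
print(t,b); print("tool xy mm: tray far edge",(R.T@(t-d["p"][:2]).T).T*1000,"box",(R.T@(b-d["p"][:2]).T).T*1000)
E
```

```text
[[ 0.5403 -0.2166]
 [ 0.624  -0.2097]] [[ 0.5528 -0.2295]
 [ 0.6075 -0.225 ]]
tool xy mm: tray far edge [[ 65.6248 -39.1475]
 [ 65.6403  44.7813]] box [[ 51.7387 -27.7463]
 [ 51.7551  27.14  ]]
```

jog_arm:
  deltas:
    - [0,0.3,4.0,0,0,0]
    - [0,0,4.0,0,0,0]
    - [0,0,3.5,0,0,0]
    - [0,0,1.5,0,0,0]
    - [0,0,0.5,0,0,0]

```text
t: 18.05
tool_pos: [0.5873, -0.2765, 0.03]
tool_rot: [[-0.085, 0.996, -0.002], [0.996, 0.085, 0.002], [0.002, -0.002, -1.0]]
force: [-0.4, -0.4, -2.9]
width: 0.677
grasp_force: 49.0
```

jog_arm:
  deltas:
    - [0,0,0.5,0,0,0]
    - [0,0,0.3,0,0,0]
    - [0,0,0,0,0,0]
    - [0,0,0,0,0,0]

```text
t: 18.45
tool_pos: [0.5888, -0.2784, 0.0243]
tool_rot: [[-0.083, 0.997, 0.001], [0.997, 0.083, -0.001], [-0.001, 0.001, -1.0]]
force: [-0.3, 0.6, -1.1]
width: 0.67
grasp_force: 49.0
```

jog_arm:
  deltas:
    - [0,0,0.1,0,0,0]
    - [0,0,0,0,0,0]
    - [0,0,0,0,0,0]

```text
t: 18.75
tool_pos: [0.5882, -0.2781, 0.0224]
tool_rot: [[-0.083, 0.997, 0.0], [0.997, 0.083, -0.0], [-0.0, 0.0, -1.0]]
force: [-0.0, 0.1, -1.9]
width: 0.675
grasp_force: 49.0
```

jog_arm:
  deltas:
    - [0,0,0.2,0,0,0]
    - [0,0,0,0,0,0]
    - [0,0,0,0,0,0]

```text
t: 19.05
tool_pos: [0.5883, -0.2782, 0.0203]
tool_rot: [[-0.083, 0.997, 0.0], [0.997, 0.083, -0.0], [-0.0, 0.0, -1.0]]
force: [0.0, -0.0, -1.8]
width: 0.671
grasp_force: 49.0
```

jog_arm:
  deltas:
    - [0,0,0.1,0,0,0]
    - [0,0,0,0,0,0]
    - [0,0,0,0,0,0]

```text
t: 19.35
tool_pos: [0.5883, -0.2782, 0.0202]
tool_rot: [[-0.083, 0.997, 0.0], [0.997, 0.083, -0.0], [-0.0, 0.0, -1.0]]
force: [-4.1, 1.0, 6.2]
width: 0.674
grasp_force: 49.9
```

Contact on the tray floor; releasing and going back for the blue box.

jog_arm:
  deltas:
    - [0,0,0,0,0,0]
    - [0,0,0,0,0,0]
    - [0,0,0,0,0,0]
    - [0,0,0,0,0,0]
  hand: 0.9

```text
t: 19.75
tool_pos: [0.5881, -0.2781, 0.0191]
tool_rot: [[-0.083, 0.997, -0.0], [0.997, 0.083, 0.0], [0.0, -0.0, -1.0]]
force: [-0.5, 0.3, 0.0]
width: 0.897
grasp_force: 0.0
```

jog_arm:
  deltas:
    - [0,0,-3,0,0,0]
    - [0,0,-4.5,0,0,0]
    - [0,0,-4.5,0,0,0]
    - [0,0,-4.5,0,0,0]
    - [0,0,-2.5,0,0,0]

```text
t: 20.25
tool_pos: [0.5897, -0.2785, 0.2135]
tool_rot: [[-0.083, 0.997, 0.005], [0.997, 0.083, -0.002], [-0.002, 0.004, -1.0]]
force: [0.7, -0.6, 0.0]
width: 0.898
grasp_force: 0.0
```

```bash
python3 look.py w10 .059 .012
python3 - <<'E'
from h import *
chain((.518,-.046,.20,-8,.046))
E
```

```text
20.25 [ 0.5897 -0.2785  0.2135] 4.7637870094234565 F [ 0.7261 -0.5925  0.028 ] w 0.8979236696395948 0.0
yellow [319. 206.] [270 136] [366 284] [(0.059, array([ 0.587 , -0.2722]), array([120.3956,  73.4865]), np.float64(-84.8376)), (0.012, array([ 0.5876, -0.2821]), array([139.429,  85.104]), np.float64(-84.8377))]
green [ 93. 227.] [ 36 191] [139 270] [(0.059, array([ 0.3997, -0.3013]), array([88.1074, 56.2356]), np.float64(19.7001)), (0.012, array([ 0.3708, -0.3158]), array([102.0364,  65.1259]), np.float64(19.7001))]
[[3.97,-0.9,0.25,0.1,0.0,2.1],[3.94,-1.04,0.26,0.1,0.0,2.1],[3.9,-1.19,0.26,0.1,0.1,2.1],[3.85,-1.33,0.27,0.1,0.0,2.2],[3.79,-1.47,0.27,0.1,0.1,2.1]]
[[3.74,-1.61,0.27,0.0,0.0,2.2]]
```

View pics/w10.png

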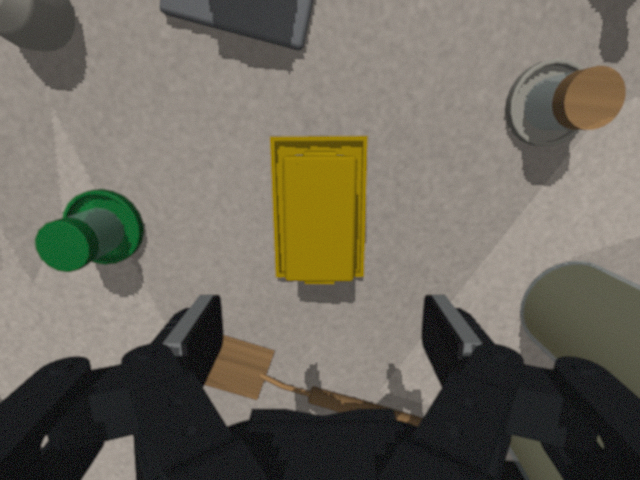

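The yellow box sits flat inside its tray, lid from (284,153) to (355,283). Now the blue box.

jog_arm:
  deltas:
    - [4.0,-0.9,0,0,0,2.1]
    - [3.9,-1.0,0,0,0,2.1]
    - [3.9,-1.2,0,0,0,2.1]
    - [3.8,-1.3,0,0,0,2.2]
    - [3.8,-1.5,0,0,0,2.1]
  hand: 1

```text
t: 20.8
tool_pos: [0.5264, -0.083, 0.2091]
tool_rot: [[0.103, 0.995, -0.0], [0.995, -0.103, -0.0], [-0.0, -0.0, -1.0]]
force: [1.5, 0.8, 0.1]
width: 1.0
grasp_force: 0.0
```

jog_arm:
  deltas:
    - [3.8,-1.6,0,0,0,2.1]
    - [0,0,0,0,0,0]
    - [0,0,0,0,0,0]

```text
t: 21.1
tool_pos: [0.515, -0.0443, 0.2093]
tool_rot: [[0.136, 0.991, 0.0], [0.991, -0.136, -0.0], [-0.0, 0.0, -1.0]]
force: [-0.0, -0.5, 0.5]
width: 1.002
grasp_force: 0.0
```

```bash
python3 look.py w11 .067|grep -v yellow
python3 - <<'E'
from h import *
chain((.517,-.042,.026,-8,.046))
E
```

```text
21.1 [ 0.515  -0.0443  0.2093] -7.78963667118354 F [-0.0444 -0.4524  0.4649] w 1.0021673078997668 0.0
blue [325. 209.] [281 118] [366 302] [(0.067, array([ 0.5177, -0.0371]), array([143.5076,  62.7047]), np.float64(82.9932))]
[[0.1,0.03,4.58,0.0,0.0,0.0],[0.1,0.03,4.58,0.0,0.0,0.0],[0.1,0.03,4.58,0.0,0.0,0.0],[0.1,0.03,4.58,0.0,0.0,0.1]]
```

View pics/w11.png

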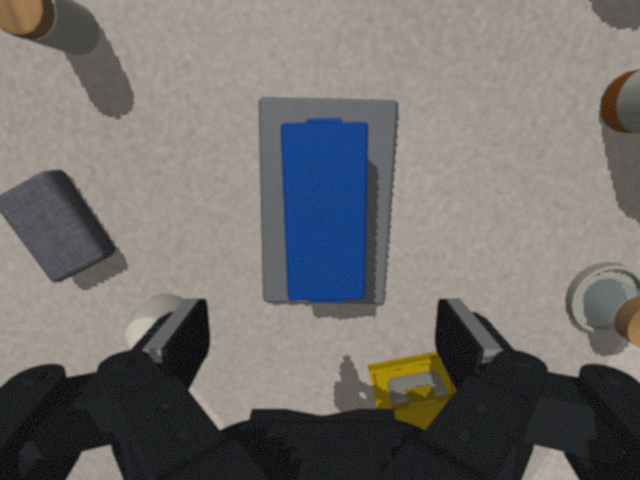

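Blue lid spans (282,120) to (367,301), giving a centre of (0.518, -0.037). Descending to grip it.

jog_arm:
  deltas:
    - [0.4,0.1,4.5,0,0,0]
    - [0.3,0.1,4.5,0,0,0]
    - [0,0,4.5,0,0,0]
    - [0,0,3.5,0,0,0]
    - [0,0,1.1,0,0,0]

```text
t: 21.65
tool_pos: [0.5157, -0.0401, 0.0247]
tool_rot: [[0.14, 0.99, -0.006], [0.99, -0.14, -0.001], [-0.001, -0.006, -1.0]]
force: [-0.9, -1.1, 0.4]
width: 0.999
grasp_force: 0.0
```

jog_arm:
  deltas:
    - [0,0,0,0,0,0]
    - [0,0,0,0,0,0]
    - [0,0,0,0,0,0]
    - [0,0,0,0,0,0]
    - [0,0,0,0,0,0]
  hand: 0

```text
t: 22.15
tool_pos: [0.5187, -0.0386, 0.0292]
tool_rot: [[0.138, 0.99, 0.002], [0.99, -0.138, -0.0], [-0.0, 0.002, -1.0]]
force: [-1.3, -0.6, 0.9]
width: 0.742
grasp_force: 52.1
```

jog_arm:
  deltas:
    - [0,0,-0.5,0,0,0]
    - [0,0,-1.5,0,0,0]
    - [0,0,-4.0,0,0,0]
    - [0,0,-4.0,0,0,0]
    - [0,0,-4.0,0,0,0]

```text
t: 22.65
tool_pos: [0.5176, -0.0381, 0.1707]
tool_rot: [[0.137, 0.991, -0.0], [0.991, -0.137, 0.0], [0.0, -0.0, -1.0]]
force: [1.0, -0.7, -3.6]
width: 0.745
grasp_force: 51.8
```

```bash
python3 - <<'E'
from h import *
s=monitor.state();print(s["tool_pos"],s["width"])
chain((.37,.2805,.165,12.5,.04))
E
```

```text
[ 0.5176 -0.0381  0.1707] 0.7450018691431628
[[3.28,-2.11,0.06,-0.0,-0.0,-2.3],[3.36,-1.98,0.06,0.0,-0.0,-2.3],[3.44,-1.84,0.07,0.0,-0.0,-2.3],[3.51,-1.7,0.06,0.0,-0.0,-2.3],[3.58,-1.56,0.07,0.0,-0.0,-2.2]]
[[3.63,-1.42,0.06,0.0,-0.0,-2.3],[3.69,-1.28,0.07,0.0,-0.0,-2.2],[3.73,-1.13,0.06,0.0,-0.0,-2.3],[3.78,-0.98,0.07,0.0,-0.0,-2.2]]
```

jog_arm:
  deltas:
    - [3.3,-2.1,0,0,0,-2.3]
    - [3.4,-2.0,0,0,0,-2.3]
    - [3.4,-1.8,0,0,0,-2.3]
    - [3.5,-1.7,0,0,0,-2.3]
    - [3.6,-1.6,0,0,0,-2.2]

```text
t: 23.15
tool_pos: [0.4353, 0.1402, 0.1694]
tool_rot: [[-0.062, 0.998, 0.001], [0.998, 0.062, -0.0], [-0.0, 0.001, -1.0]]
force: [0.8, 0.2, -3.7]
width: 0.747
grasp_force: 51.9
```

jog_arm:
  deltas:
    - [3.6,-1.4,0,0,0,-2.3]
    - [3.7,-1.3,0,0,0,-2.2]
    - [3.7,-1.1,0,0,0,-2.3]
    - [3.8,-1.0,0,0,0,-2.2]
    - [0,0,0,0,0,0]

```text
t: 23.65
tool_pos: [0.3676, 0.2862, 0.17]
tool_rot: [[-0.225, 0.974, 0.001], [0.974, 0.225, 0.005], [0.004, 0.002, -1.0]]
force: [0.3, -0.5, -4.2]
width: 0.74
grasp_force: 52.0
```

```bash
python3 look.py w12 .012|grep -v yellow
```

```text
23.65 [0.3676 0.2862 0.17  ] 13.02587000407163 F [ 0.3035 -0.4931 -4.1587] w 0.7399983816365836 52.04461991786957
red [617. 298.] [586 268] [639 328] [(0.012, array([0.6273, 0.2751]), array([58.8538, 44.8352]), np.float64(-64.5173))]
red [571. 270.] [532 235] [621 314] [(0.012, array([0.5828, 0.291 ]), array([69.6655, 66.1318]), np.float64(76.581))]
blue [321. 264.] [204 115] [433 421] [(0.012, array([0.3795, 0.2323]), array([276.3703, 179.7717]), np.float64(-76.674))]
```

View pics/w12.png

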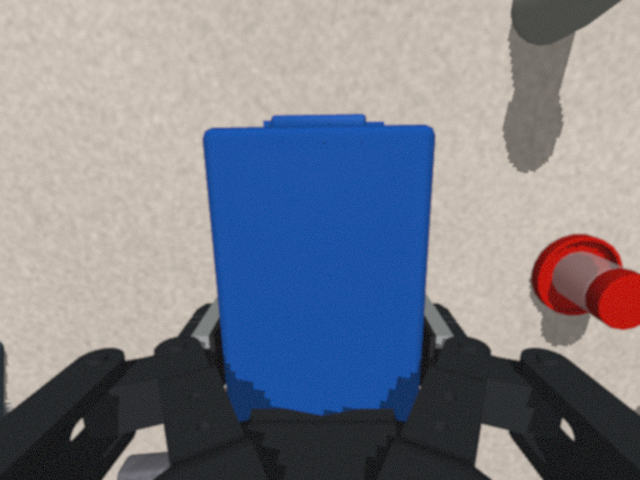

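The blue box is held square, lid's far edge at row 128, and it hides the blue tray. I'll use the tray position averaged from the earlier views.

jog_arm:
  deltas:
    - [0,0,0,0,0,0]
    - [0,0,0,0,0,0]

```text
t: 23.9
tool_pos: [0.3713, 0.279, 0.1685]
tool_rot: [[-0.214, 0.977, 0.0], [0.977, 0.214, -0.001], [-0.001, 0.0, -1.0]]
force: [-0.8, -0.8, -3.0]
width: 0.74
grasp_force: 52.0
```

```bash
python3 - <<'E'
from h import *
d=np.load("pics/w12.npz");c=cam("wrist",dict(tool_rot=d["R"],tool_pos=d["p"]));R=d["R"][:2,:2]
b=toplane(c,[(205,128),(433,126)],.209)
print("box far edge in tool mm",(R.T@(b-d["p"][:2]).T).T*1000)
s=monitor.state();print(s["tool_pos"],yaw(s))
chain((.37,.2805,.03,12.6,.04))
E
```

```text
box far edge in tool mm [[ 70.1829 -31.2229]
 [ 70.7005  28.862 ]]
[0.3713 0.279  0.1685] 12.344111652695524
[[0.05,-0.02,3.46,0.0,0.0,-0.1],[0.05,-0.03,3.46,0.0,0.0,-0.1],[0.05,-0.02,3.46,0.0,0.0,-0.0],[0.04,-0.03,3.47,0.0,0.1,-0.1]]
```

jog_arm:
  deltas:
    - [0.2,-0.1,4.0,0,0,0]
    - [0,0,4.0,0,0,0]
    - [0,0,3.5,0,0,0]
    - [0,0,1.5,0,0,0]
    - [0,0,0.5,0,0,0]

```text
t: 24.4
tool_pos: [0.369, 0.2802, 0.0317]
tool_rot: [[-0.214, 0.977, -0.002], [0.977, 0.214, -0.003], [-0.002, -0.003, -1.0]]
force: [0.0, 0.5, -3.1]
width: 0.738
grasp_force: 51.8
```

jog_arm:
  deltas:
    - [0,0,0.5,0,0,0]
    - [0,0,0.3,0,0,0]
    - [0,0,0.1,0,0,0]
    - [0,0,0,0,0,0]
    - [0,0,0,0,0,0]

```text
t: 24.9
tool_pos: [0.3697, 0.2822, 0.0248]
tool_rot: [[-0.216, 0.976, 0.001], [0.976, 0.216, 0.0], [0.0, 0.001, -1.0]]
force: [0.4, -0.4, -3.6]
width: 0.747
grasp_force: 51.8
```

jog_arm:
  deltas:
    - [0,0,0.2,0,0,0]
    - [0,0,0,0,0,0]
    - [0,0,0,0,0,0]

```text
t: 25.2
tool_pos: [0.3692, 0.2821, 0.0223]
tool_rot: [[-0.216, 0.976, -0.0], [0.976, 0.216, -0.0], [-0.0, -0.0, -1.0]]
force: [-0.6, 0.7, -3.7]
width: 0.741
grasp_force: 51.8
```

jog_arm:
  deltas:
    - [0,0,0.2,0,0,0]
    - [0,0,0,0,0,0]
    - [0,0,0,0,0,0]

```text
t: 25.5
tool_pos: [0.3695, 0.2822, 0.0211]
tool_rot: [[-0.216, 0.976, 0.001], [0.976, 0.216, -0.0], [-0.001, 0.001, -1.0]]
force: [-2.4, -3.4, 12.5]
width: 0.742
grasp_force: 53.7
```

jog_arm:
  deltas:
    - [0,0,0.1,0,0,0]
    - [0,0,0,0,0,0]
    - [0,0,0,0,0,0]

```text
t: 25.8
tool_pos: [0.3695, 0.2822, 0.0211]
tool_rot: [[-0.216, 0.976, 0.002], [0.976, 0.216, -0.001], [-0.001, 0.001, -1.0]]
force: [-4.7, -5.2, 28.2]
width: 0.742
grasp_force: 55.6
```

jog_arm:
  deltas:
    - [0,0,-0.1,0,0,0]
    - [0,0,0,0,0,0]

```text
t: 26.0
tool_pos: [0.3695, 0.2822, 0.0211]
tool_rot: [[-0.216, 0.976, 0.001], [0.976, 0.216, -0.0], [-0.0, 0.001, -1.0]]
force: [-1.8, -3.1, 14.4]
width: 0.744
grasp_force: 54.0
```

jog_arm:
  deltas:
    - [0,0,0,0,0,0]
    - [0,0,0,0,0,0]
    - [0,0,0,0,0,0]
    - [0,0,0,0,0,0]
  hand: 0.98

```text
t: 26.4
tool_pos: [0.3693, 0.2821, 0.0202]
tool_rot: [[-0.216, 0.976, -0.0], [0.976, 0.216, 0.0], [0.0, -0.0, -1.0]]
force: [-0.2, 0.4, -0.1]
width: 0.982
grasp_force: 0.0
```

jog_arm:
  deltas:
    - [0,0,-3,0,0,0]
    - [0,0,-4.5,0,0,0]
    - [0,0,-4.5,0,0,0]
    - [0,0,-4.5,0,0,0]
    - [0,0,-4.5,0,0,0]

```text
t: 26.9
tool_pos: [0.3689, 0.2819, 0.232]
tool_rot: [[-0.216, 0.976, -0.0], [0.976, 0.216, -0.0], [0.0, -0.0, -1.0]]
force: [2.3, 0.5, -0.2]
width: 0.979
grasp_force: 0.0
```

jog_arm:
  deltas:
    - [0,0,-4,0,0,0]
    - [0,0,0,0,0,0]
    - [0,0,0,0,0,0]

```text
t: 27.2
tool_pos: [0.3697, 0.282, 0.2707]
tool_rot: [[-0.215, 0.977, 0.002], [0.977, 0.215, 0.0], [-0.0, 0.002, -1.0]]
force: [-0.0, -0.7, 0.2]
width: 0.981
grasp_force: 0.0
```

```bash
python3 look.py w13 .059 .012|grep blue
python3 - <<'E'
from h import *
im=capture("scene");cv2.imwrite("pics/s2.png",im[...,::-1])
E
```

```text
blue [321. 195.] [277 120] [365 277] [(0.059, array([0.3677, 0.2873]), array([149.6394,  79.1955]), np.float64(-77.5393)), (0.012, array([0.3695, 0.2791]), array([169.4691,  89.6903]), np.float64(-77.5393))]
```

View pics/w13.png

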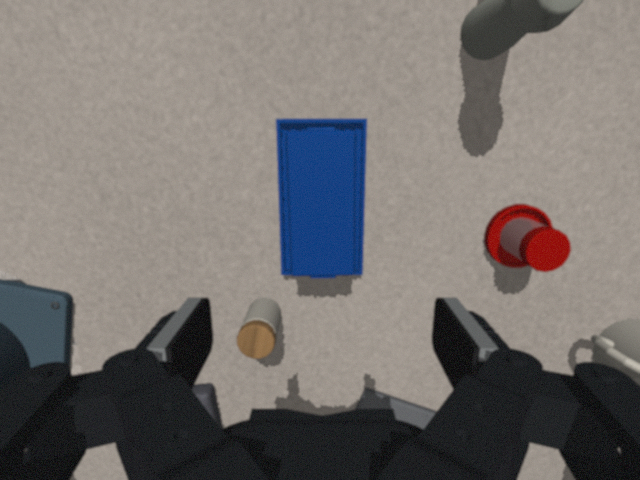

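View pics/s2.png

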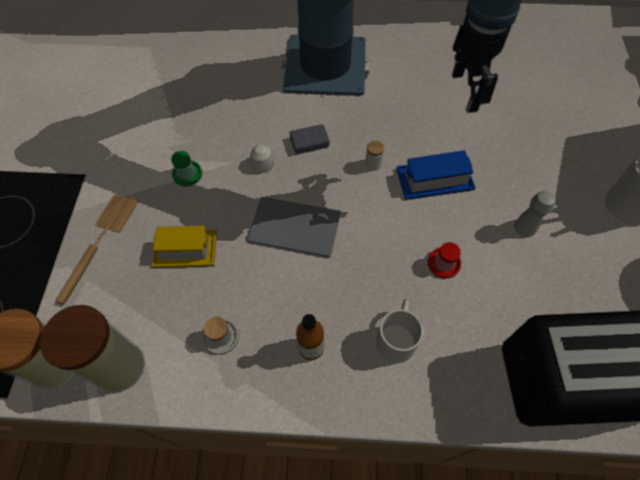

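The scene shows all four containers upright in their own trays: green (186,168), yellow (184,245), blue (438,172) and red (446,258). The oil bottle at (311,338) hasn't moved, and the gripper is clear.

```bash
python3 -c "
from station import env
print(env.job_done())"
```

```text
the job is handed in; nothing more can be done
None
```

I took the stack apart, set all four containers upright in the trays of their own colour, left the oil bottle where it stood, and handed the job in at about 27 s of the 120 s allowed; the hand-in gave no verdict.

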